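# Square up a binding riser plate and hang it with its twin

### The arm

A 6-joint arm with a two-finger parallel gripper is mounted at the origin on a cart in front of the work surface, level with it; the furniture and walls round the work are solid. World frame = base frame: x ahead of the robot, y to its left, z up, the work surface at z = 0. Lengths are in mm, angles in rad, forces in N, time in s.
With the tool pointing down it reaches from about 250 to 775 mm from the base axis. Payload 4 kg.
Tool frame: the origin (TCP) lies midway between the tips of the shut fingers; the grasp point (between the pads) lies 19 mm behind it; z points along the fingers, y is the line along which they close (so a half turn about z gives the same grasp; the last joint's range is limited). The gripper opens to 85 mm and grips with 20 to 120 N. Pads are 22 mm wide; open, the fingers measure 114 mm over their backs; the gripper's body (76 mm by 85 mm) begins 54 mm behind the grasp point. The pads swing forward as they close: fully open they stand 13 mm farther back than shut.
Start: joints at [1.178, 0.087, 1.371, -0, 1.684, -0.103], TCP at [157.177, 527.08, 231.341] pointing down, gripper open.
Joint ranges: [-3.1, 3.1], [-0.76, 2.03], [0.27, 2.55], [-1.08, 4.22], [0.17, 2.65], [-2.57, 2.57]. Speed limits (rad/s): [2.79, 2.79, 3.14, 3.14, 3.14, 3.14].

### API

Orientations are given as a 3x3 rotation matrix whose columns are the frame's x, y, z axes.
In Python, from bench import bot, cams gives the robot as it stands. Calls block until the motion is done:
- bot.move_to(position, orientation): joint-space move of the TCP to a pose.
- bot.move_straight(position, rotation=None, max_speed=150): straight line of the TCP; rotation=None keeps the orientation; max_speed is the mean speed in mm/s.
- bot.move_j(angles): joint-space move.
- bot.grip(opening): finger opening in mm; the grip force is fixed at half the most; returns when the fingers have stopped.
- bot.hold(seconds).
- bot.ik(position, orientation): joint angles nearest the present ones, or None.
- cams.camera(name): name is "side" or "top"; returns the picture (420x560x3 uint8, blue, green, red); there is no depth.
- cams.get_calibration(name): a dict with "fx", "fy", "cx", "cy" (pixels), "position" and "attitude" of the camera in the world. Camera axes: x right, y down, z forward; pixel columns grow to the right and rows downward; lengths in mm; the calibration is good to about 2 mm. A picture is of the moment at which its call begins. get_calibration takes no time and is no camera call.
A pose or a line that the arm cannot do raises bot.IKError and nothing moves.
- bot.job_done(): hands the job in; it is judged then, once.
Readings, each from a call of its own:
- bot.current_time(): time.
- bot.current_joint_pos(): joint angles.
- bot.current_joint_vel(): joint speeds.
- bot.current_joint_torque(): joint torques, N m.
- bot.current_eef_pos(): TCP position.
- bot.current_tool_rot(): TCP orientation.
- bot.current_ft_force(): force on the tool from outside, world axes, zero at the start.
- bot.current_ft_torque(): the same for the moment, N m.
- bot.current_gripper_width(): finger opening in mm.
- bot.current_gripper_force(): force on a finger pad.
Only numpy, scipy, OpenCV 4.12 (cv2) and the standard library are available. Lean on these libraries where they do the work, as an engineer would, in place of code of your own. Each camera call takes 0.05 s, during which the arm holds its last target. There are 200 camera calls.

### The job

Square up the black riser plate that lies on the squaring board: get its long side flush against the left fence and its end flush against the far fence, flat on the board, and let go of it there. Then pick it up and hang it by its window on the tongue of the slanted stand that already carries its twin, long side up the slope, seated flat on the twin, and let go. Leave the other things on the bench where they are.

Things in the scene. Friction and masses are not known exactly. Their poses are not given: they have to be found in the camera images.
- plate: the loose black plastic riser plate, 52 (x) x 76 (y) x 8 (z) mm, 24 to 42 g, with a rectangular window about 21 (x) x 33 (y) mm through its middle. Origin: centre of its underside. A half turn leaves it the same. It starts flat on the squaring board, its long side up to 40 degrees off the board's x.
- twin: the twin: an identical plate (same frame, 52 x 76 x 8 mm, 30 g), loose, already hung on the tongue of stand_1, flat on the seat, its y along the slope
- squaring_board: fixed plywood board 200 (x) x 170 (y) x 10 (z) mm; origin: centre of its underside, x roughly away from the robot, y left. Two aluminium fences on it, 12 mm high and 12 thick. Far fence: inner face at x = 86 mm, y = -2 to 83. Left fence: inner face at y = 71 mm, in two pieces, x = 72 to 86 and -80 to 24; the gap is for a finger.
- fence_corner (a point): on the board's top face (10 mm above the bench), the inner corner where the faces of both fences meet; axes as the board's. A plate pushed home has its centre at x = -38, y = -26 mm from here, its y along x; the 48 mm gap in the left fence is then beside the middle of its long side.
- stand_1_head: head of stand_1, which carries the twin. Origin: centre of its seat, 85 mm above the bench. z: along the tongue, leaning 35 degrees from vertical towards the robot; x: up the slope; y: level. Seat 70 (x) x 40 (y) mm. Brass tongue 24 (x) x 14 (y), 32 mm long, the last 8 mm 19 x 10. The twin fills the first 8 mm; the plate belongs at z = 8 mm, its y along x.
- stand_2_head: the head of stand_2, in all like that of stand_1 but with no plate on it; the two stands change places
- tape_roll: bystander: black tape roll, 92 mm across, 48 high; origin at the centre of its underside
- screw_tray: bystander: small blue parts tray 50 x 76 x 30 mm; origin at the centre of its underside
- bit_block: bystander: wooden bit holder 26 x 70 x 69 mm; origin at the centre of its underside
- wax_bar: bystander: blue wax bar 42 x 85 x 22 mm; origin at the centre of its underside
- glue_bottle: bystander: white glue bottle lying down, 60 x 161 x 37 mm; origin at the centre of its underside
- brush_1: bystander: wooden brush 61 x 154 x 46 mm; origin at the centre of its underside
Things that resemble listed ones, but are neither listed nor needed, are in the scene too. Leave any brown look-alike of the plate alone.

How it is judged:
By the outcome, as a careful person would: the job done as asked, in the order asked, and still so for the second after the job is handed in, with the robot touching nothing.
It also fails if it takes over 64 s, if anything falls off the work surface, if the arm or the gripper's body presses on something with over 40 N, if the wrist force passes 120 N, or if a joint passes its speed limit or range.

## Working session

There is one attempt and no reset: what is moved stays moved. The work goes in short steps, each a Python script; the robot and the scene stay as the last script left them, time stands still between calls to the robot, and variables do not carry over. Pictures are saved under pics/ and viewed, at most 10 in all, crops included, and the job is handed in when it is done.

```bash
mkdir -p pics; ls
python3 - <<'E'
from bench import bot,cams
import cv2
for n in("top","side"):
    cv2.imwrite(f"pics/{n}0.png",cams.camera(n)); c=cams.get_calibration(n); print(n,c)
E
```

```text
pics
top {'fx': 529.6243195025162, 'fy': 529.6243195025162, 'cx': 278.78723064687097, 'cy': 205.25389476267398, 'position': array([ 253.75955257,  159.7454687 , 1446.92501342]), 'attitude': array([[ 0.00541757, -0.98487192,  0.17319919],
       [-0.99990417, -0.00312865,  0.01348579],
       [-0.01273989, -0.17325565, -0.98479448]])}
side {'fx': 539.0569144252119, 'fy': 539.0569144252119, 'cx': 277.03557397998713, 'cy': 216.00262773068943, 'position': array([  94.86548524,  792.93090432, 1420.99760405]), 'attitude': array([[-0.81465568, -0.51125358,  0.27378076],
       [-0.57993307,  0.71512954, -0.39021452],
       [ 0.00370985, -0.47666499, -0.8790772 ]])}
```

View pics/top0.png

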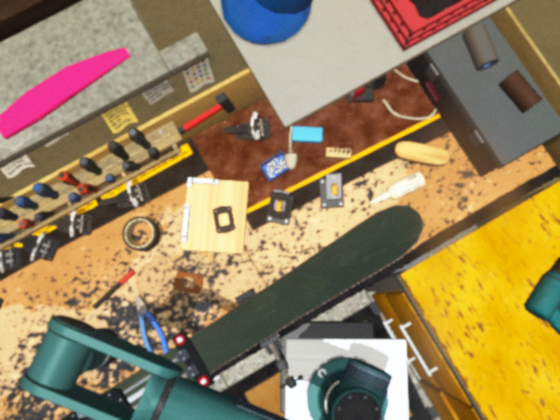

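View pics/side0.png

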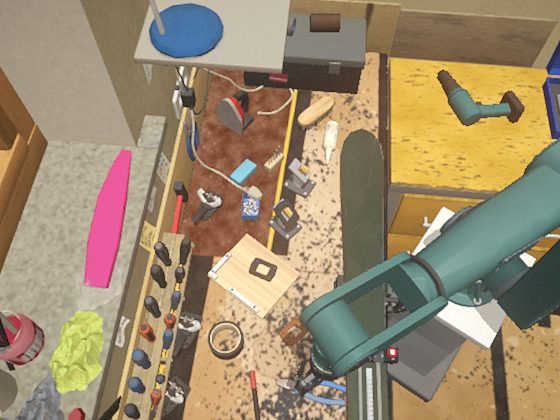

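The top view shows the board at about (215,215) with the plate on it at (223,219), and the stands at (280,205) and (333,188). I'll zoom in on these.

```bash
python3 - <<'E'
import cv2,numpy as np
a=cv2.imread("pics/top0.png")[165:265,170:360]; a=cv2.resize(a,None,fx=4,fy=4,interpolation=cv2.INTER_CUBIC)
cv2.imwrite("pics/topc.png",a)
b=cv2.imread("pics/side0.png")[150:300,195:325]; b=cv2.resize(b,None,fx=4,fy=4,interpolation=cv2.INTER_CUBIC)
cv2.imwrite("pics/sidec.png",b)
E
cat > h.py <<'E'
import numpy as np, cv2
from bench import bot,cams
def ray(n,uv):
    c=cams.get_calibration(n); d=c["attitude"]@np.array([(uv[0]-c["cx"])/c["fx"],(uv[1]-c["cy"])/c["fy"],1.]); return c["position"],d
def at(n,uv,z):
    p,d=ray(n,uv); return p+d*(z-p[2])/d[2]
def proj(n,P):
    c=cams.get_calibration(n); q=(np.atleast_2d(P)-c["position"])@c["attitude"]; return q[:,:2]/q[:,2:]*c["fx"]+[c["cx"],c["cy"]]
E
```

```text
(no output)
```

View pics/topc.png

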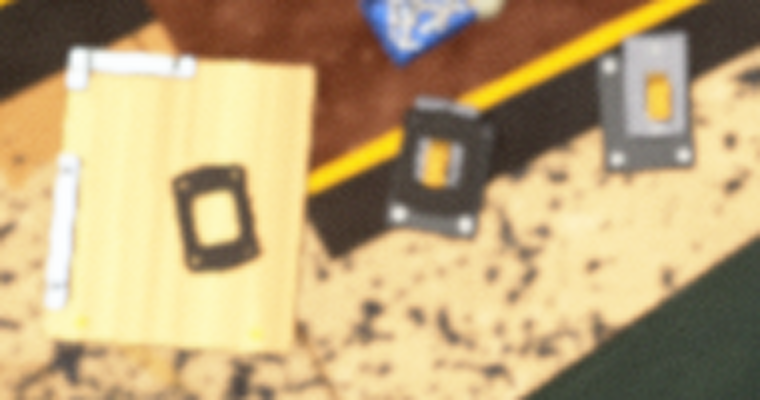

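View pics/sidec.png

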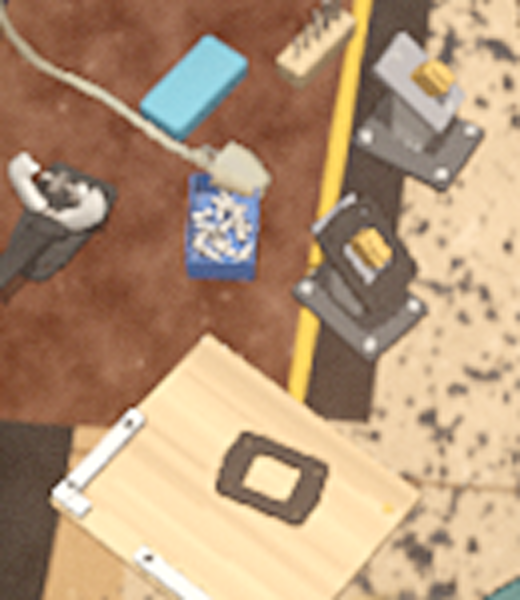

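The views show that stand_1 is the nearer stand: top crop (438,160), side crop (365,250), with its twin and orange tongue visible. The plate's window centre is at top crop (216,217). Next I'll fit poses to these pixels.

```bash
cat > fit.py <<'E'
from h import *
from scipy.optimize import least_squares, minimize
def full(n,uv):
    o={"top":(170,165),"side":(195,150)}[n]; return (np.array(uv,float)+.5)/4-.5+o
def Rz(a): c,s=np.cos(a),np.sin(a); return np.array([[c,-s,0],[s,c,0],[0,0,1.]])
B=[("top",(100,-85,10),(316,66)),("top",(-100,-85,10),(295,348)),("top",(-100,85,10),(48,338)),
("top",(98,-2,22),(193,58)),("top",(86,-2,22),(192,77)),("top",(-80,83,22),(47,305)),("top",(-80,71,22),(67,307)),
("top",(24,83,22),(62,155)),("top",(24,71,22),(77,155)),("top",(98,83,22),(70,48)),
("side",(100,-85,10),(208,335)),("side",(-100,-85,10),(420,493)),("side",(86,-2,22),(143,420)),("side",(98,-2,22),(128,409))]
def rb(p): return np.concatenate([proj(n,Rz(p[2])@np.array(P)+[p[0],p[1],0])[0]-full(n,uv) for n,P,uv in B])
r=least_squares(rb,[500,260,0],loss="soft_l1"); b=r.x
print("board",b); print(np.round(rb(b).reshape(-1,2),1).tolist())
S=6
def sil(n,P,roi):
    q=(proj(n,P)-roi[:2]+.5)*S-.5; h=cv2.convexHull(q.astype(np.float32))
    m=np.zeros((roi[3]*S,roi[2]*S),np.uint8); cv2.fillPoly(m,[np.round(h*16).astype(np.int32)],255,shift=4)
    return cv2.resize(m,(roi[2],roi[3]),interpolation=cv2.INTER_AREA)/255.
def boxc(x,y,z0,z1): return np.array([(i*x/2,j*y/2,z) for i in(-1,1) for j in(-1,1) for z in(z0,z1)])
imgs={n:cv2.imread(f"pics/{n}0.png") for n in("top","side")}
# plate: dark mask filled
def dark(n,roi):
    g=cv2.cvtColor(imgs[n],cv2.COLOR_BGR2GRAY)[roi[1]:roi[1]+roi[3],roi[0]:roi[0]+roi[2]].astype(float)
    m=np.clip((200-g)/(200-50),0,1)
    k=(g<120).astype(np.uint8); c,_=cv2.findContours(k,cv2.RETR_EXTERNAL,cv2.CHAIN_APPROX_NONE); c=max(c,key=cv2.contourArea)
    f=np.zeros_like(k); cv2.drawContours(f,[c],-1,1,-1); return np.where(cv2.erode(f,np.ones((3,3)))>0,1,m)
def fit(model,masks,x0,step):
    cost=lambda p:sum(((sil(n,model(p),roi)-m)**2).sum() for n,roi,m in masks)
    best=min((minimize(cost,x0+np.array(d)*step,method="Nelder-Mead",options=dict(initial_simplex=np.vstack([x0]+[x0+np.eye(len(x0))[i]*step[i] for i in range(len(x0))]))) for d in [np.zeros(len(x0))]),key=lambda r:r.fun)
    return best.x,best.fun
R={"top":(208,202,32,34),"side":(247,255,32,28)}
for use in (["top"],["side"],["top","side"]):
    ms=[(n,R[n],dark(n,R[n])) for n in use]
    x,f=fit(lambda p:boxc(52,76,10,18)@Rz(p[2]).T+[p[0],p[1],0],ms,np.r_[at("top",full("top",(216,217)),18)[:2],b[2]+.15],np.array([4,4,.15])); print("plate",use,x,f)
def orange(n,roi):
    h=cv2.cvtColor(imgs[n],cv2.COLOR_BGR2HSV)[roi[1]:roi[1]+roi[3],roi[0]:roi[0]+roi[2]].astype(float)
    return np.clip((h[...,1]-70)/100,0,1)*(h[...,0]>8)*(h[...,0]<32)*np.clip((h[...,2]-70)/60,0,1)
def head(a):
    s=np.deg2rad(35); return Rz(a)@np.array([[np.cos(s),0,-np.sin(s)],[0,1,0],[np.sin(s),0,np.cos(s)]])
tong=np.vstack([boxc(24,14,8,24),boxc(19,10,24,32)])
R={"top":(272,196,13,18),"side":(280,204,16,15)}
pl=[at("top",full("top",u),6) for u in((400,213),(465,224))]; d=pl[0]-pl[1]; yb=np.arctan2(-d[0],d[1])
pl=[at("top",full("top",u),105) for u in((418,99),(478,110))]; d=pl[0]-pl[1]; print("yaw bolts,seat edge",yb,np.arctan2(-d[0],d[1]))
for use in (["top"],["side"],["top","side"]):
    ms=[(n,R[n],orange(n,R[n])) for n in use]
    if len(use)>1: [print(n,np.round(m*9).astype(int)) for n,_,m in ms]
    x,f=fit(lambda p:tong@head(yb).T+[p[0],p[1],85],ms,np.r_[at("top",full("top",(438,160)),100)[:2]],np.array([6,6])); print("head",use,x,f)
print(cams is not None)
E
python3 fit.py
```

```text
board [480.41546999 355.13976385   6.23082069]
[[-0.5, -0.5], [-0.2, 0.8], [-0.7, -0.2], [-0.1, -0.4], [-0.2, -0.9], [0.1, 0.3], [-0.5, 0.0], [-0.3, 0.0], [0.3, 0.3], [0.1, 0.5], [-0.6, -0.6], [0.7, -0.5], [0.4, -0.6], [1.0, -0.2]]
plate ['top'] [467.94215985 331.11738443   4.91361727] 86.33066958861977
plate ['side'] [468.44807071 331.02012888   4.91488841] 63.689315494040756
plate ['top', 'side'] [467.41845785 331.02274512   4.89399212] 152.06624728950402
yaw bolts,seat edge -0.16579159645523928 -0.18203816840035658
head ['top'] [499.05017312 176.69278631] 3.5980174405997687
head ['side'] [501.55568535 176.07816992] 9.191901695886198
top [[0 0 0 0 0 0 0 0 0 0 0 0 0]
 [0 0 0 0 0 0 0 0 0 0 0 0 0]
 [0 0 0 0 0 0 0 0 0 0 0 0 0]
 [0 0 0 0 0 0 2 2 2 1 0 0 0]
 [0 0 0 0 0 1 6 7 8 7 3 0 0]
 [0 0 0 0 0 3 7 9 9 9 4 0 0]
 [0 0 0 0 0 5 8 9 9 9 3 0 0]
 [0 0 0 0 1 6 9 9 9 9 3 0 0]
 [0 0 0 0 2 7 9 9 9 8 3 0 0]
 [0 0 0 0 2 7 9 9 9 8 2 0 0]
 [0 0 0 0 3 7 9 9 9 7 0 0 0]
 [0 0 0 0 4 8 9 9 9 6 0 0 0]
 [0 0 0 0 5 9 9 9 9 5 0 0 0]
 [0 0 0 1 6 8 9 9 8 4 0 0 0]
 [0 0 0 3 7 9 9 9 8 3 0 0 0]
 [0 0 0 2 7 8 9 9 7 3 0 0 0]
 [0 0 0 0 1 2 4 4 2 0 0 0 0]
 [0 0 0 0 0 0 0 0 0 0 0 0 0]]
side [[0 0 0 0 0 0 0 0 0 0 0 0 0 1 1 1]
 [0 0 0 0 0 0 0 0 0 0 0 0 0 1 1 1]
 [0 0 0 0 0 0 0 0 0 0 0 0 0 0 2 1]
 [0 0 0 0 0 4 4 5 5 0 0 0 0 0 2 1]
 [0 0 0 0 5 6 6 5 5 6 0 0 0 0 1 1]
 [0 0 0 5 6 6 5 5 5 6 5 0 0 0 1 1]
 [0 1 5 7 6 5 5 6 4 5 6 1 0 0 0 0]
 [0 0 0 8 7 6 5 5 5 4 5 6 1 0 0 0]
 [0 0 0 4 8 6 6 5 6 5 4 5 5 0 0 0]
 [0 0 0 0 4 8 6 6 5 6 5 5 7 0 0 0]
 [0 0 0 0 0 4 7 6 6 6 6 5 3 0 0 0]
 [0 0 0 0 0 0 9 8 6 6 5 0 0 0 0 0]
 [0 0 0 0 0 0 1 3 4 4 2 0 0 0 0 0]
 [0 0 0 0 0 0 0 0 0 0 0 0 0 0 0 0]
 [0 0 0 0 0 0 0 0 0 0 0 0 0 0 0 0]]
head ['top', 'side'] [500.39121468 176.39116583] 14.072151431757018
True
```

Head fit: (500,176), yaw −0.17. Board fit: (480,355), yaw −0.052. Plate fit: (468,331), long axis at 0.20 rad. All are in reach and consistent across both cameras. Next comes a reach check for every pose, then the grasp.

```bash
cat >> h.py <<'E'
BY=-0.0524; BP=np.array([480.4,355.1])
PL=np.array([467.9,331.1]); PA=0.2
HP=np.array([500.4,176.4,85.]); HY=-0.17
def Rz(a): c,s=np.cos(a),np.sin(a); return np.array([[c,-s,0],[s,c,0],[0,0,1.]])
def head(a=HY):
    s=np.deg2rad(35); return Rz(a)@np.array([[np.cos(s),0,-np.sin(s)],[0,1,0],[np.sin(s),0,np.cos(s)]])
def tool(M,s):  # tool z = -M z, tool y = s*M y
    y=s*M[:,1]; z=-M[:,2]; return np.c_[np.cross(y,z),y,z]
def bw(x,y,z): return np.r_[BP+(Rz(BY)[:2,:2]@[x,y]),z]
def retr(o): L=76.; return L-np.sqrt(L*L-o*o/4)
S=0
def rel(d,v): bot.move_straight(np.array(bot.current_eef_pos())+d,max_speed=v)
def push(d,maxd,F,step=.7,v=30,f0=None):
    """step along unit d until the opposing force exceeds F"""
    f0=np.array(bot.current_ft_force()) if f0 is None else f0; s=0
    while s<maxd:
        rel(d*step,v); s+=step; f=-(np.array(bot.current_ft_force())-f0)@d
        if f>F: break
    return s,f
E
python3 - <<'E'
from h import *
print(bot.current_tool_rot())
for s in(1,-1):
    for p,R in((np.r_[PL,7],tool(Rz(PA),s)),(bw(48,45,7),tool(Rz(BY),s)),(HP+head()@[0,0,10],tool(head(),s)),(HP+head()@[0,0,90],tool(head(),s))):
        q=bot.ik(p,R); print(s,None if q is None else np.round(q,2))
E
```

```text
[[-9.58294296e-01  2.85782048e-01 -8.14828058e-04]
 [ 2.85783119e-01  9.58292368e-01 -1.93540262e-03]
 [ 2.27740185e-04 -2.08754939e-03 -9.99997795e-01]]
1 [ 0.52  0.29  1.6  -0.    1.25 -1.25]
1 [ 0.56  0.47  1.36 -0.    1.32 -0.96]
1 [ 0.44 -0.18  2.03 -0.46  0.83 -0.72]
1 [ 0.52 -0.34  2.01 -0.44  1.02 -0.73]
-1 [ 0.52  0.29  1.6  -0.    1.25  1.89]
-1 [ 0.56  0.47  1.36 -0.    1.32  2.18]
-1 [ 0.44 -0.18  2.03 -0.46  0.83  2.42]
-1 [ 0.52 -0.34  2.01 -0.44  1.02  2.41]
```

```bash
sed -i 's/^S=0/S=1/' h.py
python3 - <<'E'
from h import *
R=tool(Rz(PA),S); t=bot.current_time
bot.move_to(np.r_[PL,90],R); print(t())
bot.grip(64); print(t(),bot.current_gripper_width())
f0=np.array(bot.current_ft_force())
bot.move_straight(np.r_[PL,14],max_speed=150); print(t(),np.array(bot.current_ft_force())-f0)
print(push(np.array([0,0,-1.]),6.3,4,f0=f0),bot.current_eef_pos())
bot.grip(45); print(t(),bot.current_gripper_width(),bot.current_gripper_force(),np.array(bot.current_ft_force())-f0)
for n in("top","side"): cv2.imwrite(f"pics/{n}1.png",cams.camera(n))
a=cv2.imread("pics/top1.png")[165:265,170:270]; b=cv2.imread("pics/side1.png")[205:305,195:295]
cv2.imwrite("pics/g1.png",cv2.resize(np.hstack([a,b]),None,fx=4,fy=4,interpolation=cv2.INTER_CUBIC))
E
```

```text
1.5583
1.9083 63.6664491609508
2.5667 [-0.28521965 -0.62640537  1.34559574]
(6.300000000000001, np.float64(-0.10428661896292901)) [469.09239738 331.69145321   9.43570006]
5.0833 49.98538435737048 62.30611217833939 [ 0.02407329 -0.15456738  3.51635309]
```

View pics/g1.png

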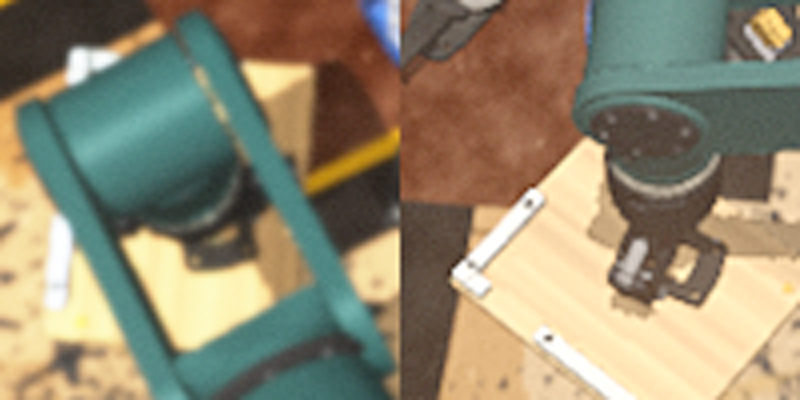

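The plate is gripped across its width: 50 mm reading, 62 N, with the window in view at side crop (685,262). Next I'll carry it to the corner and push it into both fences.

```bash
cat >> h.py <<'E'
def push(p,d,maxd,F,step=.8,v=40):
    """from commanded p, step along unit d until the opposing force exceeds F; returns last command"""
    f0=np.array(bot.current_ft_force()); p=np.array(p,float); n=0; f=0
    while n*step<maxd and f<F:
        p=p+np.array(d)*step; n+=1; bot.move_straight(p,max_speed=v); f=-(np.array(bot.current_ft_force())-f0)@d
    print("push",np.round(d,2),n,"steps F",round(f,1),"cmd",np.round(p,1),"act",np.round(bot.current_eef_pos(),1),"t",bot.current_time())
    return p
bx=np.r_[np.cos(BY),np.sin(BY),0]; by=np.r_[-np.sin(BY),np.cos(BY),0]; dz=np.array([0,0,1.])
E
python3 - <<'E'
from h import *
R=tool(Rz(BY),S); t=bot.current_time
p=np.array(bot.current_eef_pos()); bot.move_straight(p+[0,0,20],max_speed=120)
bot.move_straight(bw(42,40,29),R,max_speed=120); print(t(),bot.current_eef_pos(),bw(42,40,29))
bot.move_straight(bw(42,40,11),max_speed=100)
p=push(bw(42,40,11),-dz,5,4)
p=p+dz*1.2; bot.move_straight(p)
p=push(p,bx,10,12)
p=p-bx*.8; bot.move_straight(p)
p=push(p,by,10,12)
bot.hold(.1);print(t(),bot.current_ft_force(),bot.current_gripper_width())
np.save("p.npy",p)
E
```

```text
6.3417 [523.75027835 392.30661326  28.18971404] [524.43739318 392.84530437  29.        ]
push [-0. -0. -1.] 3 steps F 5.1 cmd [524.4 392.8   8.6] act [524.5 392.9   9.2] t 7.425
push [ 1.   -0.05  0.  ] 13 steps F 8.8 cmd [534.8 392.3   9.8] act [532.6 392.4   9.7] t 10.925
push [0.05 1.   0.  ] 13 steps F 13.0 cmd [534.6 402.7   9.8] act [532.8 397.4   9.3] t 14.425
14.525 [ -7.33741593 -12.6399308    7.19603745] 49.75360636726289
```

Contact came at board y = 45.0, exactly as expected, so the plate is against both fences. Now release, and square it with a free side push and end push.

Run:
```python
from h import *
t=bot.current_time; p=np.load("p.npy"); a=np.array(bot.current_eef_pos())
p=np.r_[a[:2]+by[:2]*.8+bx[:2]*.8,8.8]; bot.move_straight(p,max_speed=60)
bot.grip(61); print(t(),bot.current_ft_force(),bot.current_gripper_width())
p[2]=10.5; p=p+by*2.5; bot.move_straight(p,max_speed=60)
p=push(p,by,9,10,step=1)
a=np.array(bot.current_eef_pos()); print("act",a)
p=a-by*4; bot.move_straight(p,max_speed=60)
bot.move_straight(p+dz*28,max_speed=150)
q=bw(-10,45,40); bot.move_straight(q,max_speed=150); bot.grip(0)
q[2]=14; bot.move_straight(q,max_speed=120)   # near end of plate at x=10
q=q+bx*7; bot.move_straight(q,max_speed=80)
q=push(q,bx,16,8,step=1.2); a=np.array(bot.current_eef_pos()); print(a,t())
bot.move_straight(a-bx*8,max_speed=100); bot.move_straight(a-bx*8+dz*60,max_speed=150)
bot.grip(64); print(t())
for n in("top","side"): cv2.imwrite(f"pics/{n}2.png",cams.camera(n))
a=cv2.imread("pics/top2.png")[165:265,170:270]; b=cv2.imread("pics/side2.png")[205:305,195:295]
cv2.imwrite("pics/g2.png",cv2.resize(np.hstack([a,b]),None,fx=4,fy=4,interpolation=cv2.INTER_CUBIC))
```

```text
15.05 [ 0.40546928 -0.4313381   0.88466907] 60.96834508347793
push [0.05 1.   0.  ] 5 steps F 10.7 cmd [534.  405.7  10.5] act [533.9 402.1  10.2] t 16.55
act [533.91087885 402.14731693  10.17674898]
push [ 1.   -0.05  0.  ] 6 steps F 9.7 cmd [487.  399.8  14. ] act [483.7 400.   13.7] t 20.4333
[483.74082364 399.99703408  13.69559441] 20.4333
21.8667
```

View pics/g2.png

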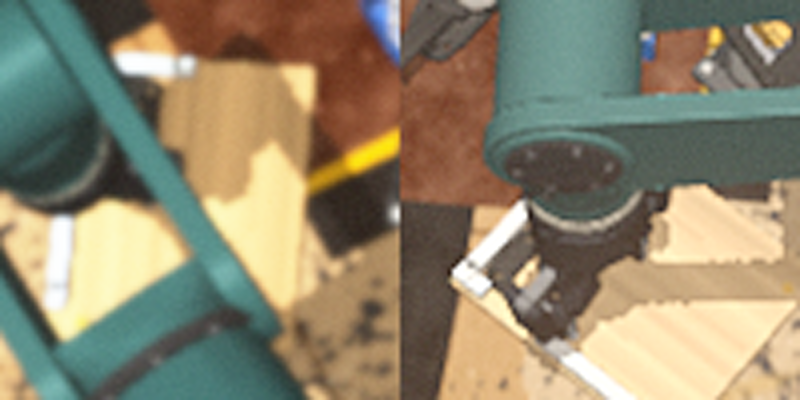

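The plate sits in the corner: side crop (520,260), tight to both white fences. The end push met the plate where the gripped push had put it, so it is home. Now I'll pick it up and hover over stand_1.

Run:
```python
from h import *
t=bot.current_time; R=tool(Rz(BY),S)
c=bw(50,45,30); bot.move_straight(c+dz*20,max_speed=200)
bot.move_straight(c,max_speed=150); c[2]=8; bot.move_straight(c,max_speed=60); bot.hold(.1)
f0=np.array(bot.current_ft_force())
print("pre",t(),bot.current_eef_pos(),f0); bot.grip(40); a=np.array(bot.current_eef_pos())
print("grip",t(),bot.current_gripper_width(),bot.current_gripper_force(),a); np.save("zg.npy",a[2])
bot.move_straight(c+dz*150,max_speed=250)
H=head(); u=a[2]-10; P=HP+[1.5,0,0]
bot.move_to(P+H@[-2,0,80+u],tool(H,S)); print(t(),bot.current_gripper_width())
bot.move_straight(P+H@[-2,0,40+u],max_speed=120); bot.hold(.2)
print(t(),H.T@(np.array(bot.current_eef_pos())-P),bot.current_ft_force())
for n in("top","side"): cv2.imwrite(f"pics/{n}3.png",cams.camera(n))
a=cv2.imread("pics/top3.png")[165:265,225:325]; b=cv2.imread("pics/side3.png")[165:265,235:335]
cv2.imwrite("pics/g3.png",cv2.resize(np.hstack([a,b]),None,fx=4,fy=4,interpolation=cv2.INTER_CUBIC))
```

```text
pre 23.325 [532.93694903 397.51918107   8.25928484] [ 0.05403364  0.241179   -0.06751009]
grip 23.5917 49.8310158007413 62.606938830722356 [533.10691449 397.28085677   9.05054296]
25.2583 49.78756939452907
25.9417 [-1.09786387  0.57641446 39.7566072 ] [-0.13581818 -0.23852552 -0.37101441]
```

View pics/g3.png

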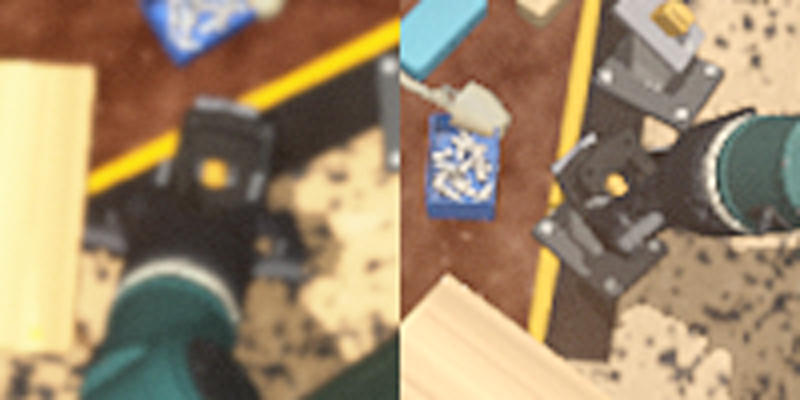

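The orange tongue tip shows through the window in both views: top (213,175), side (617,183). Now I'll lower it with force checks.

Run:
```python
from h import *
t=bot.current_time; H=head(); u=float(np.load("zg.npy"))-10; P=HP+[1.5,0,0]
f0=np.array(bot.current_ft_force())
for z in (33,29,26,22,18,14,11,10,9,8.2,7.4,6.6):
    bot.move_straight(P+H@[-2,0,z+u],max_speed=50)
    f=H.T@(np.array(bot.current_ft_force())-f0); e=H.T@(np.array(bot.current_eef_pos())-P)
    print(z,np.round(f,1),np.round(e-[0,0,u],1),round(t(),1))
    if np.abs(f).max()>6: break
for n in("top","side"): cv2.imwrite(f"pics/{n}4.png",cams.camera(n))
a=cv2.imread("pics/top4.png")[165:265,225:325]; b=cv2.imread("pics/side4.png")[165:265,235:335]
cv2.imwrite("pics/g4.png",cv2.resize(np.hstack([a,b]),None,fx=4,fy=4,interpolation=cv2.INTER_CUBIC))
```

```text
33 [-1.1 -0.5 -1. ] [-2.5 -0.3 32.6] 26.3
29 [-0.9 -0.8 -0.4] [-2.3 -0.2 28.7] 26.6
26 [-0.6 -0.2 -0.2] [-2.2 -0.1 25.8] 26.8
22 [-0.8 -0.4 -1.4] [-2.3 -0.2 21.7] 27.1
18 [-1.5 -0.6 -0.5] [-2.3 -0.2 17.7] 27.3
14 [-1.5 -0.1 -0.3] [-2.3 -0.2 13.7] 27.6
11 [-1.3 -0.5 -0.4] [-2.2 -0.1 10.8] 27.8
10 [ 0.1  0.3 -0.5] [-2. -0. 10.] 28.1
9 [-1.7  0.1 -0.8] [-2.  0.  9.] 28.3
8.2 [-2.2 -2.4  8.2] [-1.9  0.   8.9] 28.6
```

It met the twin at z ≈ 8.9 with no contact on the way down. Release, back off and look.

Run:
```python
from h import *
t=bot.current_time; H=head()
bot.grip(66); bot.hold(.2); p=np.array(bot.current_eef_pos())
bot.move_straight(p+H@[0,0,70],max_speed=120)
bot.move_j([1.178,0.087,1.371,0,1.684,-0.103]); print(t(),bot.current_ft_force())
for n in("top","side"): cv2.imwrite(f"pics/{n}5.png",cams.camera(n))
a=cv2.imread("pics/top5.png")[170:245,235:310]; b=cv2.imread("pics/side5.png")[175:250,240:315]
cv2.imwrite("pics/g5.png",cv2.resize(np.hstack([a,b]),None,fx=5,fy=5,interpolation=cv2.INTER_CUBIC))
```

```text
31.5917 [-0.11918129  0.01120345  0.1862794 ]
```

View pics/g5.png

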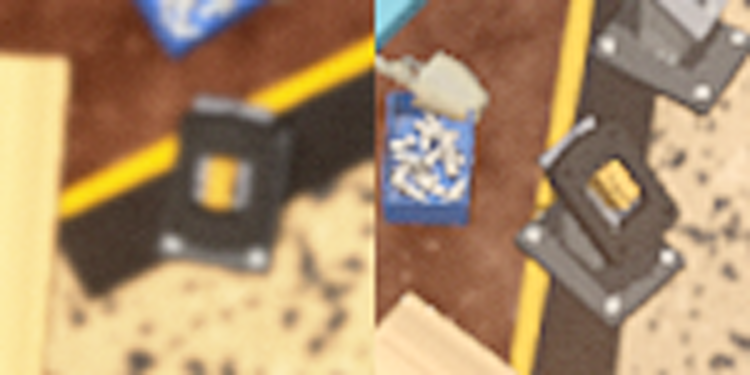

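The plate hangs on the tongue, stacked on the twin with edges parallel: tongue at top crop (222,183), side crop (612,185). The gripper is clear, so I'm handing in.

```bash
python3 -c "
from bench import bot
print(bot.job_done())"
```

```text
the job is handed in; nothing more can be done
None
```

I squared the plate against both fences, let go of it, then hung it on stand_1's tongue on top of its twin and handed the job in at about 32 s; the last picture shows it seated.

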